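# Centre the carrier plate on the balance pan by taps, then load the pot

### The job

The metal carrier plate lies askew on the pan of the bench balance. Tap it by its edges with the fingertips, first from its left edge and then from its right edge by turns, and from the front or back as needed, until it is centred on the pan's cross mark and square in the corner marks; tap gently, and do not grip it, lift it or press and drag it from on top. When it lies true and you have let go of it, stand the white-capped pot upright inside the ring at the middle of the plate without shifting the plate, and leave the other things on the table where they are.

Things in the scene. Friction and masses are not known exactly. Their poses are not given: they have to be found in the camera images.
- balance: Grey bench balance, fixed to the table, 240 (x) x 222 (y) mm; place and yaw vary. Origin: middle of its underside, on the table; x from its front (display, keys) to its back, y to its left, z up. Its flat steel pan does not move: 158 (x) x 196 (y) mm, middle 35 mm along +x from the origin, top 64 mm above the table; casing outside the pan at most 46 mm high.
- pan_mark (a point): Centre of the cross mark on the pan's top, 64 mm above the table; axes as the balance's. Drawn flat on the pan: a red cross through this point and four black corner angles round the outline where the plate belongs, its x along this x.
- plate: Loose aluminium plate, 100 (x) x 120 (y) x 16 mm, 0.25 to 0.5 kg, on the pan; slides with dry friction, stops when not pushed. Origin: centre of underside, z up. Left edge = +y side, right = -y, front = -x (nearest the keys), back = +x. Starts 6 to 18 mm off the mark to the front and 4 to 26 mm to the left, turned up to 0.35 rad either way.
- plate_ring (a point): Centre of the blue ring (inner diameter 57 mm) drawn flat on the plate's top, at the plate's centre, 16 mm above its underside; axes as the plate's. Red centre lines run from it to each edge. The plate bears mainly near its corners: a tap off the middle of an edge turns it about a far point (friction radius about 75 mm).
- pot: Small white sample pot with a ribbed white cap, loose, upright on the table: body 31 mm diameter up to 34 mm, cap 34 mm diameter from 34 to 48 mm high, about 50 g. Origin: centre of its underside, z up. Best held by the cap from above. It stands in one of four places beside the balance, swapped with the next three things.
- blue_cap_vial: Bystander: white vial with a blue cap, 25 mm diameter, 62 mm high, loose and upright; origin at the centre of its underside.
- amber_bottle: Bystander: small amber bottle with a black cap, 24 mm diameter, 62 mm high, loose and upright; origin at the centre of its underside.
- dropper: Bystander: amber dropper bottle with a black rubber teat, 31 mm diameter, 90 mm high, loose and upright; origin at the centre of its underside.
- dish: Bystander: round clear petri dish with beige filling, 69 mm diameter, 16 mm high, loose on the table; origin at the centre of its underside.
- tape: Bystander: roll of masking tape lying flat, 96 mm diameter, 24 mm high, loose on the table; origin at the centre of its underside.
- tweezers: Bystander: steel tweezers lying flat on the table, 130 mm long, 17 mm wide, 8 mm high, loose; origin at the middle of their underside, x along their length.
Things that resemble listed ones, but are neither listed nor needed, are in the scene too. Leave any green or yellow look-alike of the pot alone.

How it is judged:
By the outcome, as a careful person would: the job done as asked, in the order asked, and still so for the second after the job is handed in, with the robot touching nothing.
It also fails if it takes over 64 s, if anything falls off the work surface, if the arm or the gripper's body presses on something with over 40 N, if the wrist force passes 120 N, or if a joint passes its speed limit or range.

### The arm

A 6-joint arm with a two-finger parallel gripper is mounted at the origin on a cart in front of the work surface, level with it; the furniture and walls round the work are solid. World frame = base frame: x ahead of the robot, y to its left, z up, the work surface at z = 0. Lengths are in m, angles in rad, forces in N, time in s.
With the tool pointing down it reaches from about 0.275 to 0.875 m from the base axis. Payload 12.5 kg.
Tool frame: the origin (TCP) lies on the centre line of the jaws, within the pads' length; the fingertips stand r.finger_overhang ahead of it and the grasp point (between the pads) lies 3 mm ahead of it (r.finger_overhang is the distance from the TCP to the fingertips, in m); z points along the fingers, y is the line along which they close (so a half turn about z gives the same grasp; the last joint's range is limited). The gripper opens to 85 mm and grips with 20 to 120 N. Pads are 22 mm wide; open, the fingers measure 114 mm over their backs; the gripper's body (76 mm by 85 mm) begins 54 mm behind the grasp point. The pads swing forward as they close: fully open they stand 13 mm farther back than shut.
Start: joints at [-1.308, 0.351, 1.652, -0, 1.139, -0.085], TCP at [0.187, -0.517, 0.253] pointing down, gripper open.
Joint ranges: [-2.75, 2.75], [-0.79, 2.1], [0.01, 2.65], [-1.57, 4.71], [0.07, 3.14], [-2.87, 2.87]. Speed limits (rad/s): [2.22, 2.22, 2.79, 3.14, 3.14, 3.14].

### API

Orientations are given as a unit quaternion [x, y, z, w].
In Python, from cell import r, optics gives the robot as it stands. The module is installed in compiled form; this text tells all that it offers. Calls block until the motion is done:
- r.move_to(position, orientation): joint-space move of the TCP to a pose.
- r.move_linear(position, rot=None, vel=0.15): straight line of the TCP; rot=None keeps the orientation; vel is the mean speed in m/s.
- r.set_joints(angles): joint-space move.
- r.set_gripper(opening, squeeze=None): opening from 0.0 (shut) to 1.0 (fully open); squeeze is the grip in N (None keeps the last); returns when the fingers have stopped.
- r.sleep(seconds).
- r.inverse_kinematics(position, orientation): joint angles nearest the present ones, or None.
- optics.get_image(name): name is "side" or "top"; returns a dict with "pixels" (384x512x3 uint8, red, green, blue), "depth" (384x512 float32, m along the optical axis (not along the pixel's ray), 0 where there is no reading), "fx", "fy", "cx", "cy" (pixels), "camera_from_world" (4x4, takes a point from world to camera coordinates). Camera axes: x right, y down, z forward; pixel columns grow to the right and rows downward; lengths in m; the calibration is good to about 2 mm. A picture is of the moment at which its call begins.
A pose or a line that the arm cannot do raises r.PlanningError and nothing moves.
- r.hand_in(): hands the job in; it is judged then, once.
Readings, each from a call of its own:
- r.current_t(): time.
- r.current_q(): joint angles.
- r.current_qvel(): joint speeds.
- r.current_effort(): joint torques, N m.
- r.current_tool_pos(): TCP position.
- r.current_ee_rot(): TCP orientation.
- r.current_contact_force(): force on the tool from outside, world axes, zero at the start.
- r.current_torque(): the same for the moment, N m.
- r.current_opening(): opening from 0.0 (shut) to 1.0 (fully open).
- r.current_finger_force(): force on a finger pad.
Only numpy, scipy, OpenCV 4.12 (cv2) and the standard library are available. Lean on these libraries where they do the work, as an engineer would, in place of code of your own. Each camera call takes 0.05 s, during which the arm holds its last target. There are 200 camera calls.

## Working session

There is one attempt and no reset: what is moved stays moved. The work goes in short steps, each a Python script; the robot and the scene stay as the last script left them, time stands still between calls to the robot, and variables do not carry over. Pictures are saved under pics/ and viewed, at most 10 in all, crops included, and the job is handed in when it is done.

```bash
mkdir -p pics
python3 - <<'E'
from cell import r, optics
import cv2,numpy as np
for n in ("top","side"):
    d=optics.get_image(n); cv2.imwrite(f"pics/{n}0.png",d["pixels"][:,:,::-1]); np.savez(f"{n}0.npz",**d)
    T=np.linalg.inv(d["camera_from_world"]); print(n,d["fx"],d["cx"],d["cy"],T.round(3).tolist())
print(r.finger_overhang,r.current_ee_rot(),r.current_t())
E
```

```text
top 415.0129308324999 257.3465625566808 193.5690091822116 [[-0.025, -0.986, 0.167, 0.332], [-0.999, 0.03, 0.027, 0.05], [-0.032, -0.167, -0.986, 1.305], [0.0, 0.0, 0.0, 1.0]]
side 429.8226155711417 250.90957438840007 186.85228007504185 [[0.991, -0.071, 0.114, 0.405], [-0.135, -0.476, 0.869, -1.084], [-0.007, -0.877, -0.481, 0.715], [0.0, 0.0, 0.0, 1.0]]
0.022 [ 9.84917862e-01  1.73021794e-01 -5.03510846e-05 -5.10678812e-04] 0.1
```

View pics/top0.png

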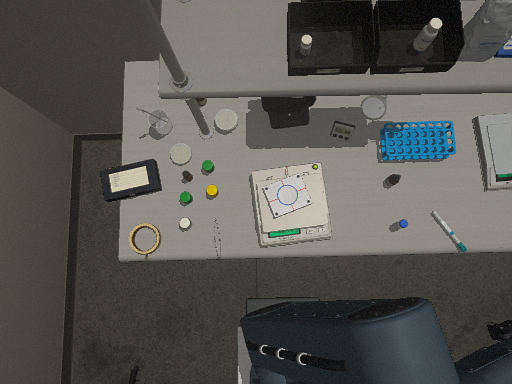

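View pics/side0.png

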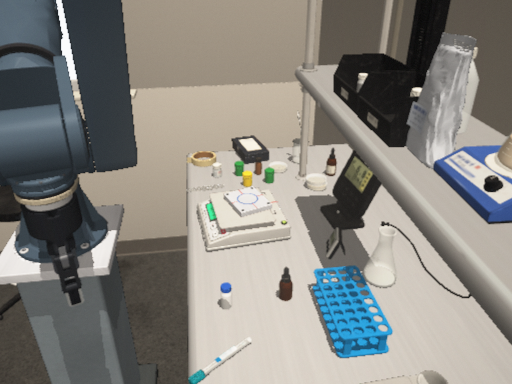

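The top view shows the balance at about (290,205) with the plate askew at (288,195). The white-capped pot is at (185,223), and the green and yellow look-alikes stand near (186,198), (208,166) and (212,190). Next I'll zoom in on the plate.

```bash
cat > h.py <<'E'
import numpy as np
def ray(d,uv,z):
    T=np.linalg.inv(d["camera_from_world"]); uv=np.atleast_2d(uv).astype(float)
    c=np.c_[(uv[:,0]-d["cx"])/d["fx"],(uv[:,1]-d["cy"])/d["fy"],np.ones(len(uv))]
    v=c@T[:3,:3].T; o=T[:3,3]
    return o+v*((z-o[2])/v[:,2])[:,None]
def proj(d,P):
    P=np.atleast_2d(P); c=P@d["camera_from_world"][:3,:3].T+d["camera_from_world"][:3,3]
    return np.c_[c[:,0]/c[:,2]*d["fx"]+d["cx"],c[:,1]/c[:,2]*d["fy"]+d["cy"]]
E
python3 - <<'E'
import numpy as np,cv2
from h import *
d=np.load("top0.npz"); s=np.load("side0.npz")
a=cv2.resize(d["pixels"][155:255,240:340],None,fx=6,fy=6,interpolation=cv2.INTER_CUBIC)
cv2.imwrite("pics/top0z.png",a[:,:,::-1])
b=cv2.resize(s["pixels"][180:250,190:295],None,fx=7,fy=7,interpolation=cv2.INTER_CUBIC)
cv2.imwrite("pics/side0z.png",b[:,:,::-1])
print("pot",ray(d,[185,223],.048).round(3));
E
```

```text
pot [[0.461 0.308 0.048]]
```

View pics/top0z.png

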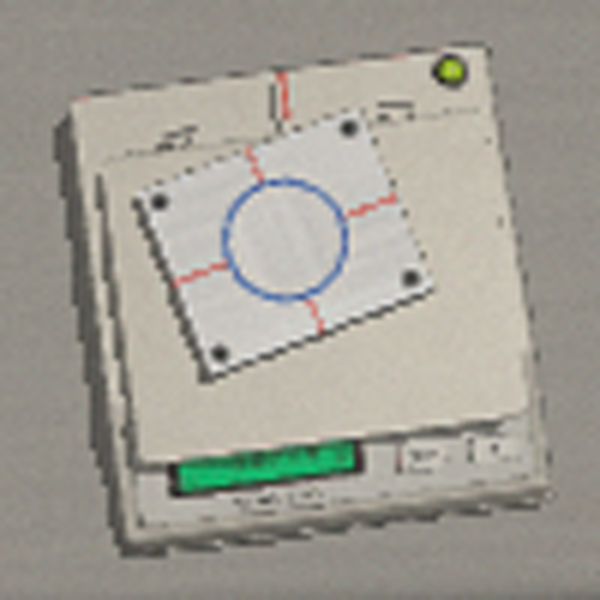

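View pics/side0z.png

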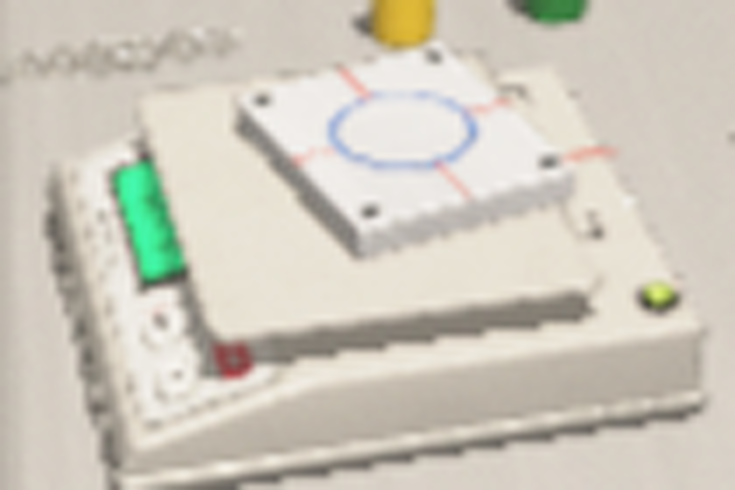

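The plate's ring is at crop (285,240), with its left side turned toward the front. The red line and corner angles show at the back, near (283,95). I'll use depth to check where the pan really is.

Run:
```python
import numpy as np,cv2
from h import *
for n,(r0,r1,c0,c1) in (("top0",(155,255,240,340)),("side0",(180,250,190,295))):
    d=np.load(n+".npz"); D=d["depth"]; T=np.linalg.inv(d["camera_from_world"])
    v,u=np.mgrid[:384,:512]; c=np.stack([(u-d["cx"])/d["fx"]*D,(v-d["cy"])/d["fy"]*D,D,np.ones_like(D)],-1)
    W=c@T.T; np.save(n+"_W.npy",W[...,:3])
    if n=="top0":
        for col in (262,270,290,315):
            print(col,[(row,int(W[row,col,2]*1000),int(W[row,col,0]*1000)) for row in range(158,250,3)])
    px=d["pixels"].astype(int)
    m=(px[...,0]-np.maximum(px[...,1],px[...,2])>25); m[:r0]=0;m[r1:]=0;m[:,:c0]=0;m[:,c1:]=0
    for p in np.argwhere(m): print(n,p,px[tuple(p)],W[tuple(p)][:3].round(3))
```

```text
262 [(158, 4, 668), (161, -6, 661), (164, 3, 649), (167, 3, 639), (170, 43, 620), (173, 39, 611), (176, 43, 601), (179, 42, 592), (182, 65, 577), (185, 64, 568), (188, 65, 559), (191, 65, 550), (194, 64, 541), (197, 62, 532), (200, 65, 522), (203, 68, 512), (206, 64, 504), (209, 65, 495), (212, 63, 486), (215, 60, 477), (218, 67, 467), (221, 61, 459), (224, 67, 449), (227, 43, 442), (230, 40, 433), (233, 38, 424), (236, 34, 416), (239, 34, 406), (242, 33, 397), (245, 24, 389), (248, 3, 380)]
270 [(158, -2, 669), (161, -1, 659), (164, -3, 650), (167, 2, 638), (170, 44, 619), (173, 49, 608), (176, 42, 600), (179, 42, 591), (182, 66, 577), (185, 80, 565), (188, 79, 555), (191, 80, 546), (194, 80, 537), (197, 80, 528), (200, 80, 519), (203, 78, 510), (206, 79, 501), (209, 65, 494), (212, 63, 485), (215, 62, 476), (218, 1305, 331), (221, 60, 458), (224, 59, 449), (227, 61, 440), (230, 67, 431), (233, 37, 424), (236, 37, 415), (239, 30, 406), (242, 31, 397), (245, 22, 388), (248, -3, 380)]
290 [(158, 1, 666), (161, -1, 657), (164, 3, 646), (167, 44, 626), (170, 48, 616), (173, 41, 608), (1
[... 8341 characters left out ...]
114  0.047]
side0 [231 224] [135  82  79] [ 0.458 -0.114  0.047]
side0 [231 225] [138  85  83] [ 0.461 -0.113  0.046]
side0 [232 221] [139  91  88] [ 0.45  -0.115  0.045]
side0 [232 222] [137  71  72] [ 0.452 -0.116  0.045]
side0 [232 223] [136  82  81] [ 0.455 -0.114  0.044]
side0 [232 224] [136  70  70] [ 0.458 -0.119  0.047]
side0 [232 225] [159  91  93] [ 0.461 -0.116  0.045]
side0 [233 221] [139 108 104] [ 0.45  -0.117  0.043]
side0 [233 222] [169  82  83] [ 0.452 -0.117  0.043]
side0 [233 223] [172  82  86] [ 0.455 -0.121  0.045]
side0 [233 224] [181 109 109] [ 0.458 -0.119  0.044]
side0 [233 225] [215 182 177] [ 0.46  -0.12   0.044]
side0 [234 222] [221 194 186] [ 0.452 -0.119  0.041]
```

The depth shows thin marks at z≈0.065 overhanging the back. The pan mark therefore sits about 35 mm behind the balance's middle, as the description says. Next I'll fit the balance outline from depth and zoom in on the marks.

Run:
```python
import numpy as np,cv2
from h import *
d=np.load("top0.npz"); s=np.load("side0.npz"); W=np.load("top0_W.npy"); S=np.load("side0_W.npy")
def box(W,lo,hi,name):
    m=(W[...,2]>lo)&(W[...,2]<hi)&(W[...,0]>.34)&(W[...,0]<.68)&(abs(W[...,1])<.16)
    n,l,st,_=cv2.connectedComponentsWithStats(m.astype(np.uint8)); k=1+st[1:,4].argmax()
    p=(W[l==k][:,:2]*1000).astype(np.float32); c,sz,a=cv2.minAreaRect(p); print(name,np.round(c,1),np.round(sz,1),round(a,2))
box(W,.015,.11,"all top"); box(W,.055,.11,"pan+plate"); box(W,.074,.09,"plate"); box(S,.074,.09,"plate side"); box(S,.055,.11,"pan side")
# marks points rough on z=.064
k=lambda x,y:[240+(x+.5)/6-.5,155+(y+.5)/6-.5]
print("strip end, base",ray(d,[k(281,72),k(287,120)],.064).round(4).tolist())
print("visible pan front corners",ray(d,[k(140,465),k(525,415)],.064).round(4).tolist())
# ring blue
for n,q in (("top",d),("side",s)):
    px=q["pixels"].astype(int); m=((px[...,2]-px[...,0])>25).astype(np.uint8)
    u0,v0=proj(q,[.533,0,.08])[0]; v,u=np.mgrid[:384,:512]; m[np.hypot(u-u0,v-v0)>25]=0
    P=ray(q,np.argwhere(m)[:,::-1],.08); c,ss,_=cv2.fitEllipse((P[:,:2]*1000).astype(np.float32)); print(n,"ring",c,ss)
a=cv2.resize(d["pixels"][162:186,258:318],(780,312),interpolation=cv2.INTER_CUBIC)
b=cv2.resize(s["pixels"][188:216,246:282],(360,280),interpolation=cv2.INTER_CUBIC)
o=np.zeros((592,780,3),np.uint8);o[:312]=a;o[312:,:360]=b;cv2.imwrite("pics/marks.png",o[:,:,::-1])
```

```text
all top [512.8 -17.1] [238.  219.7] 6.04
pan+plate [516.7 -17.5] [164.8 195.6] 6.03
plate [534.7  -4.5] [100.6 120.5] 20.0
plate side [533.9  -5.7] [101.5 125.3] 20.31
pan side [516.8 -19. ] [165.7 202.9] 5.04
strip end, base [[0.624, -0.0064, 0.064], [0.5989, -0.0086, 0.064]]
visible pan front corners [[0.4258, 0.0709, 0.064], [0.4454, -0.1211, 0.064]]
top ring (534.6456909179688, -4.234013080596924) (59.18531036376953, 60.13401794433594)
side ring (535.9575805664062, -2.604712963104248) (58.356712341308594, 59.640987396240234)
```

View pics/marks.png

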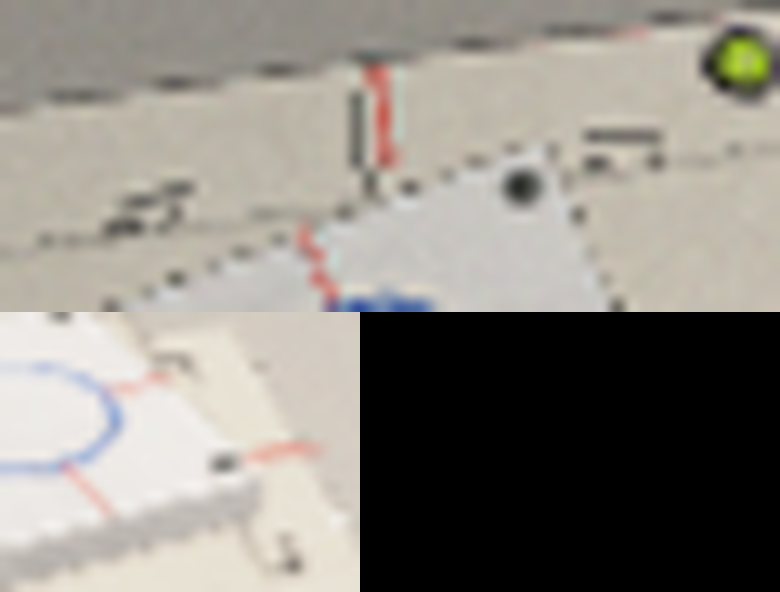

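All the measurements agree:
- Balance yaw is +6°.
- The mark is at (0.5476,-0.0137).
- The plate is 11.5 mm to the front, 11 mm to the left and turned +14°, which is inside the stated ranges.

I'll use the two half-open fingertips as a squaring bar and tap left and right by turns to the ±60 mm lines. First I'll approach, probe the tip height and make the first left tap.

```bash
cat >> h.py <<'E'
from scipy.spatial.transform import Rotation as Ro
import cv2
YAW=0.105; M=np.array([.5476,-.0137])
def B(bx,by): # balance-frame mm -> world xy
    c,s=np.cos(YAW),np.sin(YAW); return M+np.array([c*bx-s*by,s*bx+c*by])/1000
def down(phi): # tool down, tool y at world angle phi
    c,s=np.cos(phi),np.sin(phi); return Ro.from_matrix(np.array([[-s,c,0],[c,s,0],[0,0,-1]])).as_quat()
def P(bx,by,z): return [*B(bx,by),z]
def plate(optics,n="top"):
    d=optics.get_image(n); px=d["pixels"].astype(int); D=d["depth"]
    T=np.linalg.inv(d["camera_from_world"]); v,u=np.mgrid[:384,:512]
    W=np.stack([(u-d["cx"])/d["fx"]*D,(v-d["cy"])/d["fy"]*D,D,np.ones_like(D)],-1)@T.T
    m=(W[...,2]>.0735)&(W[...,2]<.09)&(np.hypot(W[...,0]-M[0],W[...,1]-M[1])<.12)
    _,l,st,_=cv2.connectedComponentsWithStats(m.astype(np.uint8)); k=1+st[1:,4].argmax()
    _,sz,a=cv2.minAreaRect((W[l==k][:,:2]*1000).astype(np.float32))
    a=(np.radians(a)-YAW+np.pi/4)%(np.pi/2)-np.pi/4
    b=((px[...,2]-px[...,0])>25)&m
    Q=ray(d,np.argwhere(b)[:,::-1],.08); c,ss,_=cv2.fitEllipse((Q[:,:2]*1000).astype(np.float32))
    e=np.array(c)/1000-M; C,s=np.cos(YAW),np.sin(YAW)
    # yaw also from red centre lines
    R=((px[...,0]-np.maximum(px[...,1],px[...,2]))>20)&m
    q=ray(d,np.argwhere(R)[:,::-1],.08)[:,:2]-np.array(c)/1000
    t=np.arctan2(q[:,1],q[:,0]); w=np.hypot(*q.T); ok=w>.028
    yl=np.angle(np.sum(w[ok]*np.exp(4j*(t[ok]-YAW))))/4
    print(n,"plate mm",np.round([1000*(C*e[0]+s*e[1]),1000*(-s*e[0]+C*e[1])],1),"yaw rect",round(a,3),"lines",round(yl,3),"size",np.round(sz,0),"ring",np.round(ss,1))
    return d
E
python3 - <<'E'
from cell import r, optics
from h import *
d=np.load("top0.npz"); W=np.load("top0_W.npy")
for row in (60,80,90,100,110): print(row,W[row,290].round(3))
print(proj(d,[P(50,60,.064),P(50,-60,.064),P(79,0,.064)]).round(1))
plate(optics)
q=down(YAW)
r.set_gripper(.6)
print(r.finger_overhang)
r.move_to(P(-20,110,.16),q); print(r.current_t(),r.current_q())
r.move_linear(P(-20,108,.105),vel=.1)
f0=r.current_contact_force(); print(r.current_t(),f0)
z=.105
while z>.082:
    z-=.002; r.move_linear(P(-20,108,z),vel=.04); f=r.current_contact_force()[2]-f0[2]
    if abs(f)>1.5: break
print(z,f,r.current_tool_pos(),r.current_t())
E
```

```text
60 [ 0.807 -0.01   0.386]
80 [ 0.758 -0.008  0.383]
90 [ 0.734 -0.007  0.38 ]
100 [ 0.833 -0.025  0.077]
110 [ 0.818 -0.026  0.032]
[[267.9 177.7]
 [306.9 172.5]
 [286.1 165.9]]
top plate mm [-12.   10.8] yaw rect 0.24 lines 0.243 size [100. 120.] ring [59.4 60. ]
0.022
3.0667 [ 8.94153016e-02  4.24811344e-01  1.80319255e+00 -1.24062636e-04
  9.13343273e-01 -1.44036768e-02]
3.7667 [ 0.60397985 -0.69147096  0.04240801]
0.08099999999999997 0.5002354885747546 [0.51632444 0.09162067 0.08087411] 6.7667
```

Run:
```python
from cell import r, optics
from h import *
r.move_linear(P(-20,108,.096),vel=.1); r.move_linear(P(-20,97,.096),vel=.1)
f0=r.current_contact_force(); z=.096
while z>.078:
    z-=.0025; r.move_linear(P(-20,97,z),vel=.05); f=r.current_contact_force()-f0
    print(round(z,4),f.round(1))
    if abs(f[2])>1.2: break
print(r.current_t())
```

```text
0.0935 [-0.1  0.1  1.4]
7.575
```

Run:
```python
from cell import r, optics
from h import *
def F(): return np.mean([r.current_contact_force() for _ in range(5)],0).round(2)
for z in (.0935,.0925,.091,.0895,.088,.0865):
    r.move_linear(P(-20,97,z),vel=.05); r.sleep(.1); f=F(); print(z,f,r.current_tool_pos()[2].round(4))
    if f[2]>4: break
print(r.current_t())
```

```text
0.0935 [-0.14 -0.26  1.47] 0.0935
0.0925 [ 0.03 -0.4  -0.01] 0.0925
0.091 [-0.36 -0.48  1.34] 0.091
0.0895 [-0.07  0.86 -0.02] 0.0895
0.088 [-0.22 -0.06 -0.06] 0.088
0.0865 [-0.2   0.75 -0.18] 0.0865
9.675
```

The tips don't touch the pan at TCP z=0.0865, so that height clears it and still reaches the plate's edge. First left tap follows.

Run:
```python
from cell import r, optics
from h import *
Z=.0865
r.move_linear(P(-20,73,Z),vel=.035); print("f",r.current_contact_force().round(1))
r.move_linear(P(-20,84,Z),vel=.1); r.move_linear(P(-20,100,.15),vel=.2)
r.move_linear(P(-20,150,.2),vel=.25)
d=plate(optics); s=plate(optics,"side"); print(r.current_t())
cv2.imwrite("pics/a1.png",np.hstack([cv2.resize(x["pixels"][v:v+80,u:u+80],(400,400)) for x,u,v in((d,250,165),(s,200,170))])[:,:,::-1])
```

```text
f [-0.7 -0.4 -0.3]
top plate mm [-15.7  -4.1] yaw rect 0.183 lines 0.189 size [101. 121.] ring [59.2 59.5]
side plate mm [-14.3  -3.3] yaw rect 0.195 lines 0.187 size [102. 129.] ring [58.6 59.5]
11.775
```

View pics/a1.png

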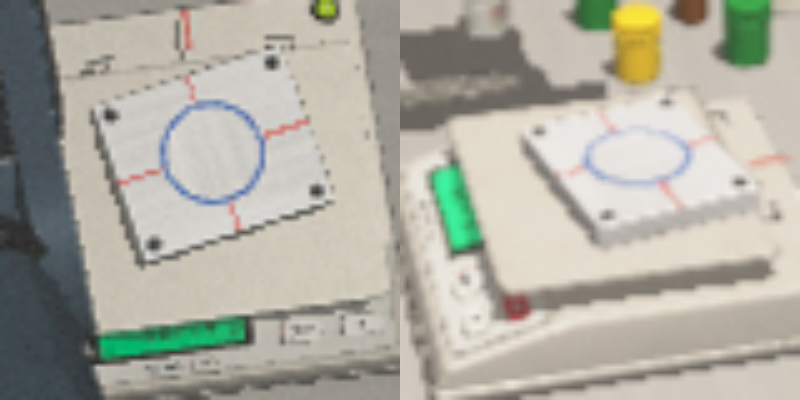

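The left tap moved the plate 15 mm to the right and turned it by 0.055 rad. Next comes the right edge at its front end, with a slight −x component so that friction helps the turn.

```bash
cat >> h.py <<'E'
Z=.0865
def tap(r,start,end,phi=YAW,back=None,vel=.035):
    """start,end,back: bal mm of TCP. Above start -> down -> push -> back off -> up"""
    q=down(phi); r.move_to(P(*start,.15),q); r.move_linear(P(*start,Z),vel=.12)
    r.move_linear(P(*end,Z),vel=vel)
    s=np.array(start,float);e=np.array(end,float); b=np.array(back,float) if back is not None else e+(s-e)/np.linalg.norm(s-e)*10
    r.move_linear(P(*b,Z),vel=.08); r.move_linear(P(*b,.15),vel=.2)
E
python3 - <<'E'
from cell import r, optics
from h import *
r.move_to(P(-10,20,.2),down(YAW))
tap(r,(-8,-97),(-14,-71),back=(-14,-84)); print(r.current_t())
r.move_linear(P(-14,-150,.2),vel=.25)
plate(optics); plate(optics,"side"); print(r.current_t())
E
```

```text
15.3083
top plate mm [-13.6   5. ] yaw rect 0.11 lines 0.112 size [101. 120.] ring [59.2 59.8]
side plate mm [-12.2   5.5] yaw rect 0.122 lines 0.111 size [100. 126.] ring [58.  63.6]
15.8917
```

The right tap left the plate at (-13, 5) with yaw 0.112. Next is a front tap with the bar, carrying it to the final front line and turning it through its left finger.

Run:
```python
from cell import r, optics
from h import *
ph=YAW-np.pi/2
r.move_to(P(-100,-60,.2),down(ph))
tap(r,(-95,3),(-62,10),phi=ph,back=(-74,10)); print(r.current_t(),r.current_q().round(2))
r.move_linear(P(-130,60,.2),vel=.25)
d=plate(optics); plate(optics,"side"); print(r.current_t())
```

```text
20.3417 [-0.12  0.36  1.94  0.    0.84  1.34]
top plate mm [-2.4  2.4] yaw rect -0.003 lines -0.002 size [100. 120.] ring [59.5 59.7]
side plate mm [-0.7  3.8] yaw rect 0.006 lines 0.001 size [100. 125.] ring [58.5 60. ]
20.95
```

Yaw is now about 0 and the offset is about (-2, +3) mm. I'll check the mark again against the strip and corner angles.

Run:
```python
from cell import r, optics
from h import *
ims=[]
for n in("top","side"):
    q=optics.get_image(n); px=q["pixels"].astype(float)
    red=np.clip(px[...,0]-np.maximum(px[...,1],px[...,2])-15,0,None); v,u=np.mgrid[:384,:512]
    pts=[]
    for bx in (56,60,64,68,72,76):
        c=proj(q,P(bx,0,.064))[0]; w=red*(np.hypot(u-c[0],v-c[1])<4)
        g=ray(q,[(w*u).sum()/w.sum(),(w*v).sum()/w.sum()],.064)[0,:2]-M
        C,s=np.cos(YAW),np.sin(YAW); pts.append([1000*(C*g[0]+s*g[1]),1000*(-s*g[0]+C*g[1])])
    print(n,np.round(pts,1).tolist())
    g=q["pixels"].copy(); c=proj(q,P(50,0,.064))[0].astype(int)
    k=10; x0,y0=c[0]-38,c[1]-14
    o=cv2.resize(g[y0:y0+29,x0:x0+76],None,fx=k,fy=k,interpolation=cv2.INTER_CUBIC)
    for a,b,z,col in((50,60,.064,(0,200,0)),(50,-60,.064,(0,200,0)),(79,0,.064,(255,0,255)),(50,60,.08,(0,120,255)),(50,-60,.08,(0,120,255))):
        t=(proj(q,P(a,b,z))[0]-[x0,y0]+.5)*k-.5; cv2.circle(o,tuple(int(i) for i in t),3,col,-1)
    ims.append(o)
cv2.imwrite("pics/b1.png",np.vstack(ims)[:,:,::-1])
```

```text
top [[56.5, 0.1], [61.7, -0.7], [64.9, -0.7], [66.4, -0.7], [68.1, -0.8], [71.1, -1.0]]
side [[62.5, -0.8], [65.6, -0.5], [66.9, -0.7], [67.8, -0.8], [69.3, -0.7], [70.9, -0.6]]
```

View pics/b1.png

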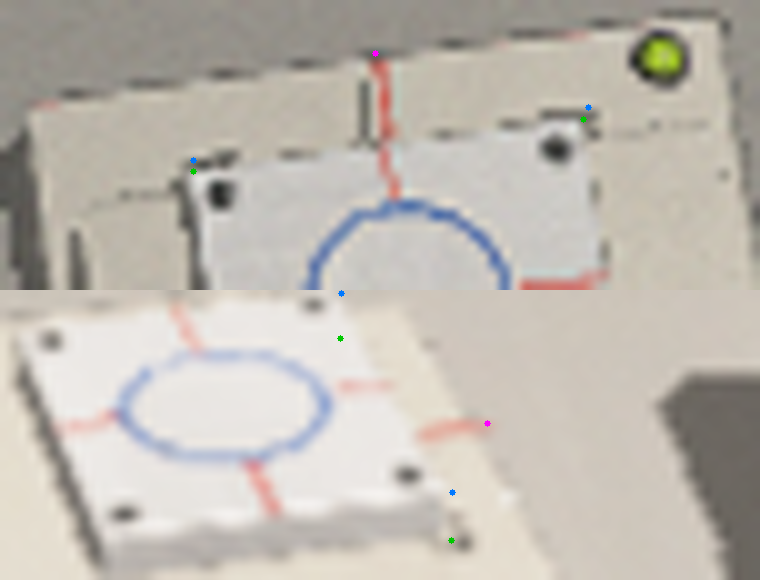

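Both views put the strip 0.75 mm to the right of my mark, so M gets corrected. Next come a flush left tap and then a small front tap.

```bash
sed -i 's/^YAW=.*/YAW=0.105; M=np.array([.5477,-.01445])-np.array([.0005,0])/' h.py
python3 - <<'E'
from cell import r, optics
from h import *
r.move_to(P(-60,90,.18),down(YAW))
tap(r,(-2,84),(-2,71)); print(r.current_t())
r.move_linear(P(-50,140,.2),vel=.25)
plate(optics); plate(optics,"side"); print(r.current_t())
E
```

```text
24.6917
top plate mm [-1.8 -0.3] yaw rect 0.004 lines 0.001 size [101. 121.] ring [59.6 60. ]
side plate mm [-0.6  1.5] yaw rect -0.029 lines -0.002 size [102. 125.] ring [58.8 61.4]
25.3083
```

Run:
```python
from cell import r, optics
from h import *
ph=YAW-np.pi/2
r.move_to(P(-110,40,.18),down(ph))
tap(r,(-76,0),(-60.4,0),phi=ph); print(r.current_t())
r.move_linear(P(-130,60,.2),vel=.25)
d=plate(optics); s=plate(optics,"side"); print(r.current_t())
np.savez("top1.npz",**d); np.savez("side1.npz",**s)
# pot cap: bright blob near guess
for n,q in(("top",d),("side",s)):
    px=q["pixels"].astype(int); c=proj(q,[.461,.308,.04])[0]; v,u=np.mgrid[:384,:512]
    near=np.hypot(u-c[0],v-c[1])<14; m=((px.min(-1)>150)&near).astype(np.uint8)
    _,l,st,ce=cv2.connectedComponentsWithStats(m); 
    for k in range(1,len(st)):
        if st[k,4]>10: print(n,st[k],ray(q,ce[k],.048).round(4),ray(q,ce[k],.024).round(4))
x=cv2.resize(d["pixels"][190:260,120:240],(720,420),interpolation=cv2.INTER_CUBIC); cv2.imwrite("pics/pot.png",x[:,:,::-1])
```

```text
28.9
top plate mm [-0.1 -0.3] yaw rect 0.002 lines -0.001 size [100. 120.] ring [58.8 59.7]
side plate mm [1.6 1.4] yaw rect 0.002 lines -0.003 size [100. 127.] ring [59.2 62.5]
29.5417
top [180 218  10  10  82] [[0.4631 0.3102 0.048 ]] [[0.4656 0.3152 0.024 ]]
side [203 152  27  28 439] [[0.4685 0.2782 0.048 ]] [[0.4707 0.3272 0.024 ]]
```

View pics/pot.png

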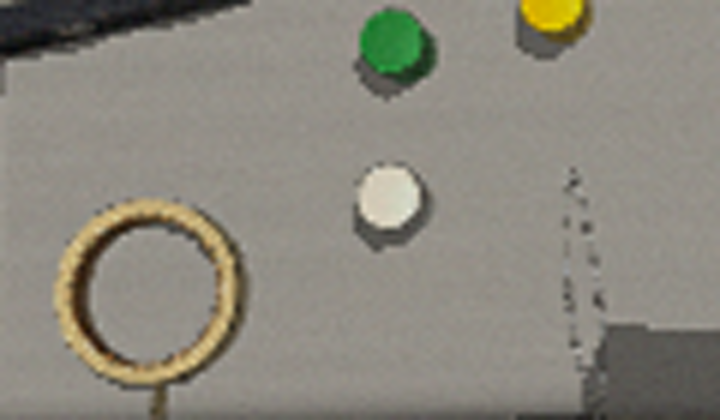

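The plate lies true: the top view gives (-0.1,-0.3) mm and yaw about 0. The white pot is at crop (390,195), which is (0.463,0.310), clear of its neighbours, so I'll pick it up.

Run:
```python
from cell import r, optics
from h import *
r.set_gripper(.72); q=down(.3); p=[.463,.310]
r.move_to([*p,.16],q); r.move_linear([*p,.044],vel=.12)
r.set_gripper(0.,squeeze=25); print(r.current_opening(),r.current_finger_force(),r.current_tool_pos(),r.current_t())
r.move_linear([*p,.2],vel=.2); print(r.current_opening()*85)
r.move_to(P(0,0,.2),down(.3)); print(r.current_opening()*85,r.current_t())
s=optics.get_image("side")
cv2.imwrite("pics/held.png",cv2.resize(s["pixels"][90:240,170:320],(600,600))[:,:,::-1])
```

```text
0.37522326456410615 24.500599504845013 [0.46324462 0.31016438 0.04455583] 32.4167
32.07369198467697
31.951888574915706 34.6167
```

View pics/held.png

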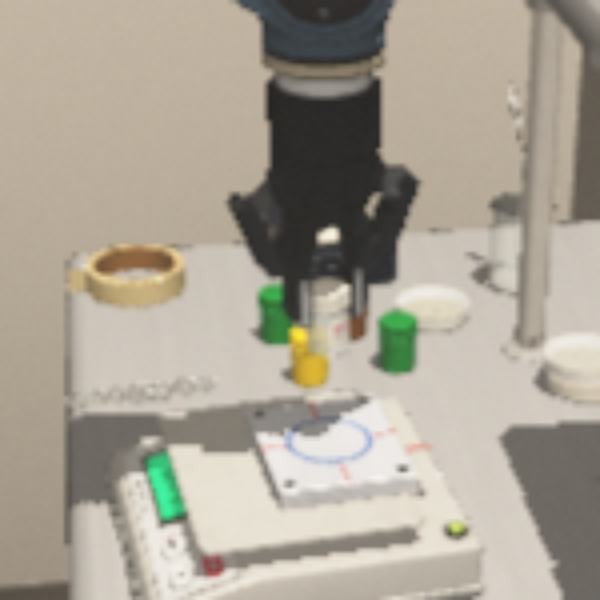

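The pot hangs upright in the fingers above the plate, so I'll lower it slowly, release and check.

Run:
```python
from cell import r, optics
from h import *
r.move_linear(P(0,0,.14),vel=.12); r.sleep(.1)
F=lambda: np.mean([r.current_contact_force()[2] for _ in range(4)])
f0=F(); z=.130; r.move_linear(P(0,0,z),vel=.06)
while z>.1235:
    z-=.001; r.move_linear(P(0,0,z),vel=.02); f=F()-f0
    if f>2: break
print(z,f,r.current_t())
r.set_gripper(.6); r.sleep(.2)
r.move_linear(P(0,0,.22),vel=.12); r.move_to(P(-60,160,.25),down(.3)); print(r.current_t())
d=optics.get_image("top"); s=optics.get_image("side")
try: plate(optics); plate(optics,"side")
except Exception as e: print(e)
cv2.imwrite("pics/end.png",np.hstack([cv2.resize(x["pixels"][v:v+80,u:u+80],(400,400)) for x,u,v in((d,250,155),(s,200,170))])[:,:,::-1])
```

```text
0.125 2.3247424880944214 36.9833
39.175
top plate mm [-0.1 -0.1] yaw rect 0.004 lines 0.0 size [101. 120.] ring [59.  59.9]
side plate mm [ 1.5 -0.2] yaw rect -0.002 lines -0.016 size [100. 127.] ring [57.6 59.9]
```

View pics/end.png

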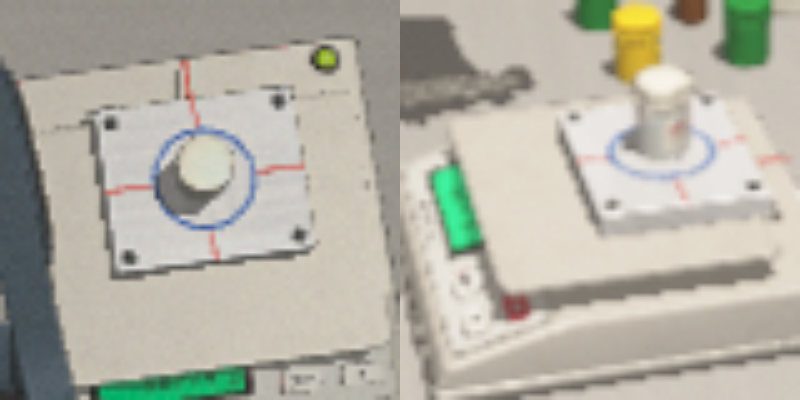

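The pot stands upright inside the ring, the plate has not shifted, and its centre line runs in line with the pan's red strip.

```bash
python3 -c "
from cell import r
print(r.hand_in())"
```

```text
the job is handed in; nothing more can be done
None
```

The job is handed in at about 39 s of the 64 s allowed: the plate is centred on the mark (within about 2 mm by both cameras) and square, and the white-capped pot stands upright inside the ring, placed without shifting the plate.

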